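# Clamp the octopus sled with the wing nut

## Robot

A 6-joint arm with a two-finger parallel gripper is mounted at the origin on the work surface. World frame = base frame: x ahead of the robot, y to its left, z up, the work surface at z = 0. Lengths are in m, angles in rad, forces in N, time in s.
With the tool pointing down it reaches from about 0.25 to 0.775 m from the base axis. Payload 4 kg.
Tool frame: the origin (TCP) lies at the very end of the fingers, on their centre line; the grasp point (between the pads) lies 19 mm behind it (robot.pinch_z is the distance from the TCP to the grasp point, in m); z points along the fingers, y is the line along which they close (so a half turn about z gives the same grasp; the last joint's range is limited). The gripper opens to 94 mm and grips with 3 to 60 N. Pads are 16 mm wide; open, the fingers measure 119 mm over their backs; the gripper's body (75 mm by 177 mm) begins 78 mm behind the grasp point.
Start: joints at [1.192, 0.087, 1.371, -0, 1.684, -0.103], TCP at [0.15, 0.529, 0.168] pointing down, gripper open.
Joint ranges: [-3.1, 3.1], [-0.76, 2.03], [0.27, 2.55], [-1.08, 4.22], [0.17, 2.65], [-2.57, 2.57]. Speed limits (rad/s): [2.79, 2.79, 3.14, 3.14, 3.14, 3.14].

## Interface

Orientations are given as [roll, pitch, yaw] about the fixed x, y, z axes, in that order (R = Rz(yaw) Ry(pitch) Rx(roll)).
In Python, from bench import robot gives the robot as it stands.
- The arm moves only by the tool arm_command, never from a script. Its argument "targets" is one flat list of numbers, 7 for each row, row after row: the turn, a rotation vector about the tool's x, y, z in degrees, then the shift along the tool's x, y, z in mm, then the closure, from -1 (fully open) to 1 (shut). In form: [ax, ay, az, x, y, z, hand, ax, ay, az, x, y, z, hand, ...]. A call has 1 to 20 rows; each row is the pose to reach, as a shift and turn from the pose commanded when the call began, along the tool's axes at that moment; what a row does not reach only later rows make up. A row lasts 1/10 s, in which the tool goes at most 50 mm and 8.59 degrees, less where a joint would pass 70% of its speed; a pose out of reach is approached as far as the arm can. A call with a gripper value outside its range is refused whole. The fingers move at their own pace and stop on an object; the grip force is fixed at half the most. Time passes only in rows, so rows that repeat a pose let the fingers close. It gives the time, the measured TCP pose, the force, the opening and the grip force at its end, in the units of the state.
- robot.get_obs(): the state, without advancing time (a new reading comes with each control period).
- robot.snapshot(name): name is "side" or "top"; returns a dict with "color" (420x560x3 uint8, red, green, blue), "range_z" (420x560 float32, m along the optical axis (not along the pixel's ray), 0 where there is no reading), "fx", "fy", "cx", "cy" (pixels), "T" (4x4, takes a point from camera to world coordinates). Camera axes: x right, y down, z forward; pixel columns grow to the right and rows downward; lengths in m; the calibration is good to about 2 mm. A picture is of the moment at which its call begins.
- robot.close_job(): hands the job in; it is judged then, once.
The state is a dict: "time": time; "joint_positions": joint angles; "qvel": joint speeds; "joint_torque": joint torques, N m; "tool_pos": TCP position; "ee_rot": TCP orientation; "wrist_force": force on the tool from outside, world axes, zero at the start; "wrist_torque": the same for the moment, N m; "width": finger opening in m; "finger_force": force on a finger pad.
Only numpy, scipy, OpenCV 4.12 (cv2) and the standard library are available. Lean on these libraries where they do the work, as an engineer would, in place of code of your own. Each camera call takes 0.05 s, during which the arm holds its last target. There are 200 camera calls.

## Task

On the clamp stand, push the brass sled that carries the half-finished octopus along its channel until it sits fully home against the end stop, then turn the wing nut clockwise, in short arcs between the two iron cheeks, until the clamp pad holds the sled firmly: well past first touch, but without overtightening. Be gentle with the sled, do not knock the cheeks, leave everything else on the bench where it is, and let go at the end.

Things in the scene. Friction and masses are not known exactly. Their poses are not given: they have to be found in the camera images.
- stand: Wooden clamp stand fixed to the bench, base board 190 x 124 x 20 mm. Origin on the bench straight below the clamp pad; x along the channel towards the end stop, z up. Board spans x -145..+45, y -37..+87 mm. Channel along y = 0: floor z = 20 mm, open at its -x end, side rails with inner faces at y = +-20.5, tops at z = 28 mm. The nut's stud is at x = 0, y = +55 mm.
- stop (a point): Middle of the end stop's face that looks down the channel (stand frame x = +20, y = 0, z = 27 mm); the stop is a light wood cross bar, its top 34 mm above the bench. Axes as the stand's.
- sled: Loose brass block 100 (x) x 36 (y) x 22 (z) mm, about 0.45 kg, lying in the channel; origin at the centre of its underside, x towards the stop. A wooden octopus on its -x part rises to 57 mm above the underside; the bare +x part goes under the pad. Push on its flat -x end face. Starts 25 to 50 mm short of the stop; fully home its origin is at stand frame x = -30, y = 0, z = 20 mm.
- yoke: Dark iron yoke fixed on the stand: two upright cheeks beside the wing nut. Origin on the stud axis, 20 mm above the bench; axes as the stand's. Cheeks: inner faces x = +-30, outer +-42 mm, y -15..+15 mm, tops 96 mm above the bench; below 56 mm above the bench they reach in to x = +-14 mm.
- strap: Steel clamp strap 24 (x) x 86 (y) x 8 mm, held level on the stud, reaching over the channel. Origin in its underside right above the stand's origin: 56.4 mm above the bench at nut angle 0, sinking 2 mm per radian of the nut. A cork-faced pad, 20 mm across, hangs on a set screw 7.6 to 12 mm below it, differently each time and not measured; it first touches the sled at a nut angle of 1.2 to 3.4 rad.
- nut (a joint): Angle of the brass wing nut, rad: grows clockwise from above (tightening), starts -0.6 to 0.6; at 0 the wings point to the cheeks (stand +-x). Stays where left. Dry drag 0.28 N m; after first touch each rad adds about 110 N of clamping and each N adds 2 mN m of turning moment (signed; compare readings taken alike, drag reverses as the tool settles). Firm is 40 to 120 N: stop at a rise of 0.12 N m.
- nut_centre (a point): Point on the nut's axis at mid height of its wings; x along the wings, z up; sinks with the strap. The two upright wings are 50 mm across together, 8 mm thick, from 11 mm below to 11 mm above this point. Hub (18 mm wide) ends 11 mm below it, strap top is 17 mm below it. Gripped across the flats, fingers can turn between the cheeks; open over 60 mm outside they fit only along stand y.
- weight: Hexagonal cast-iron weight, 56 mm across corners, 50 mm tall with its little knob; loose bystander, origin on the bench beneath it. Leave it alone.
- brush_rest: White porcelain brush rest with four small peaks, 70 x 24 x 33 mm; loose bystander, origin on the bench beneath it. Leave it alone.
- awl: Scribing awl with a bone handle, lying flat, 155 mm long, 14 mm thick; loose bystander, origin on the bench beneath it. Leave it alone.
- spatula: Flat bamboo burnishing spatula, lying, 195 mm long, 24 mm wide, 7 mm thick; loose bystander, origin on the bench beneath it. Leave it alone.
- water_cup: White porcelain cup, 64 mm across, 45 mm tall; loose bystander, origin on the bench beneath it. Leave it alone.
- gouge: Gouge with a light wood handle, lying flat, 175 mm long, 18 mm thick; loose bystander, origin on the bench beneath it. Leave it alone.
- mushroom: Finished wooden mushroom netsuke, 42 mm across, 34 mm tall; loose bystander, origin on the bench beneath it. Leave it alone.
There are look-alikes about, which are no part of the job. There is more than one size of the sled; the job needs the largest.

How it is judged:
By the outcome, as a careful person would: the job done as asked, in the order asked, and still so for the second after the job is handed in, with the robot touching nothing.
It also fails if it takes over 72 s, if anything falls off the work surface, if the arm or the gripper's body presses on something with over 40 N, if the wrist force passes 120 N, or if a joint passes its speed limit or range.

## Working session

There is one attempt and no reset: what is moved stays moved. The work goes in short steps, Python scripts to look and compute and a tool call to move; the robot and the scene stay as the last step left them, time stands still between calls to the robot, and variables do not carry over. Pictures are saved under pics/ and viewed, at most 10 in all, crops included, and the job is handed in when it is done.

Besides the shell and the picture viewer there is one more tool, called after "Call:" in YAML: its name, and indented under it one key for each argument. arm_command: Moves the arm, as the interface text tells. Its arguments: {"type":"object","properties":{"targets":{"type":"array"}},"required":["targets"]}

```bash
mkdir -p pics; ls; python3 - <<'E'
from bench import robot
import cv2,numpy as np
for n in("top","side"):
    s=robot.snapshot(n); np.savez(f"{n}0.npz",**s)
    cv2.imwrite(f"pics/{n}0.png",cv2.resize(s["color"][...,::-1],(784,588)))
    print(n,s["T"].round(3).tolist(),s["fx"],s["cx"],s["cy"])
print(robot.get_obs())
E
```

```text
pics
top [[-0.001, -0.983, 0.183, 0.358], [-1.0, 0.002, 0.008, -0.032], [-0.008, -0.183, -0.983, 1.099], [0.0, 0.0, 0.0, 1.0]] 469.298554353955 281.71708852142416 207.7578803572704
side [[0.987, -0.117, 0.111, 0.425], [-0.161, -0.761, 0.628, -0.674], [0.011, -0.638, -0.77, 0.881], [0.0, 0.0, 0.0, 1.0]] 391.2295109914178 273.39203919399665 217.4933489099319
{'time': 0.1, 'joint_positions': array([ 1.19188468e+00,  8.79046597e-02,  1.37207049e+00,  1.52933755e-05,
        1.68360325e+00, -1.03103000e-01]), 'qvel': array([ 0.00076525, -0.00120162, -0.00271947, -0.0002008 , -0.00095695,
        0.00172347]), 'joint_torque': array([ 2.07583005e-03, -3.41252840e+01, -3.03300834e+01,  7.21187750e-02,
        3.04260955e-02, -7.31477326e-05]), 'tool_pos': array([0.14957133, 0.52869091, 0.16642497]), 'ee_rot': array([-3.13961902e+00, -2.19491979e-04,  2.86578550e+00]), 'wrist_force': array([ 0.01702151, -0.01239826,  0.64412361]), 'wrist_torque': array([ 0.01547475, -0.01848766,  0.03856143]), 'finger_force': 0.0, 'width': 0.09371454335932011}
```

View pics/top0.png

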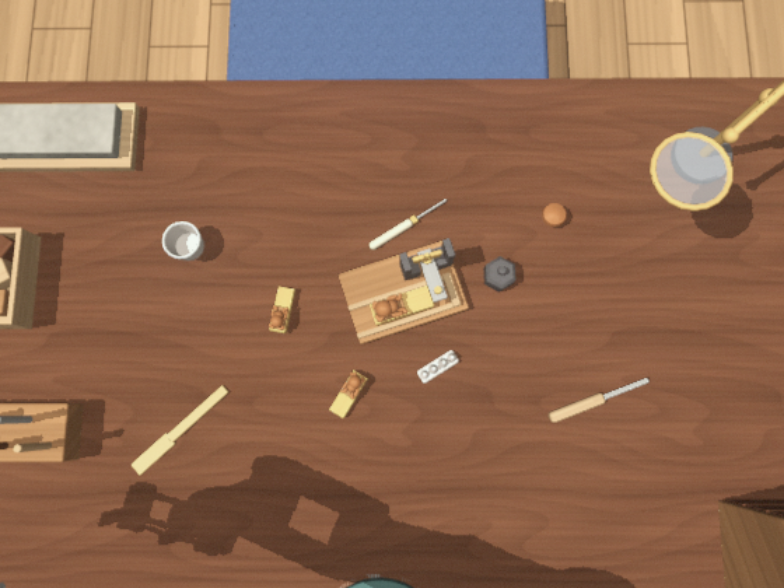

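View pics/side0.png

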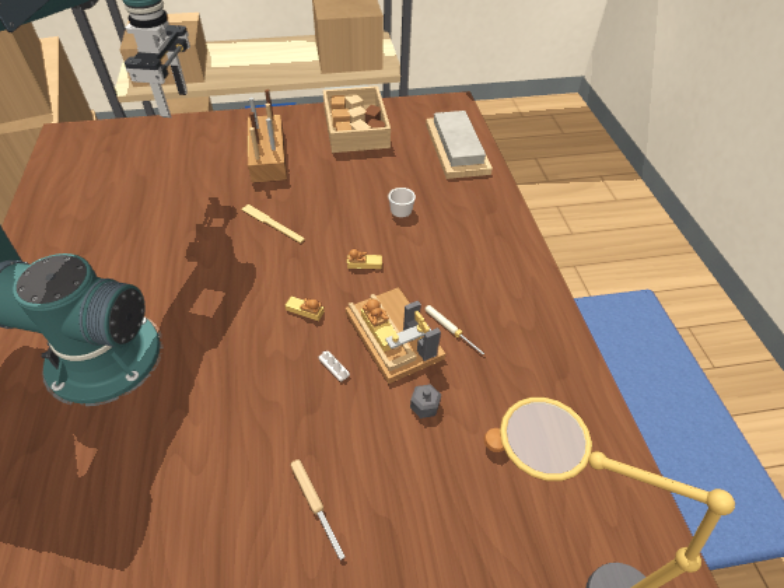

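In the top picture the stand is at about (405,292). There are three octopus sleds: (400,305) in the channel, (282,310) and (348,393). The one in the channel is the largest and lies in the stand, so it is the one meant. I'll confirm it in an enlarged crop.

```bash
python3 - <<'E'
import cv2,numpy as np
s=np.load("top0.npz"); c=s["color"][165:250,235:345,::-1]
cv2.imwrite("pics/topc.png",cv2.resize(c,(770,595),interpolation=cv2.INTER_CUBIC))
s=np.load("side0.npz"); c=s["color"][200:275,240:320,::-1]
cv2.imwrite("pics/sidec.png",cv2.resize(c,(640,600),interpolation=cv2.INTER_CUBIC))
E
```

```text
(no output)
```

View pics/topc.png

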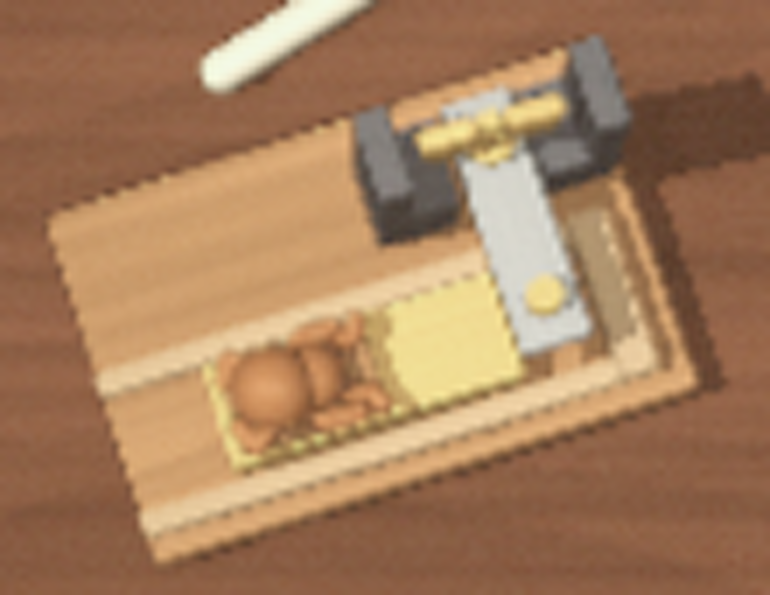

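View pics/sidec.png

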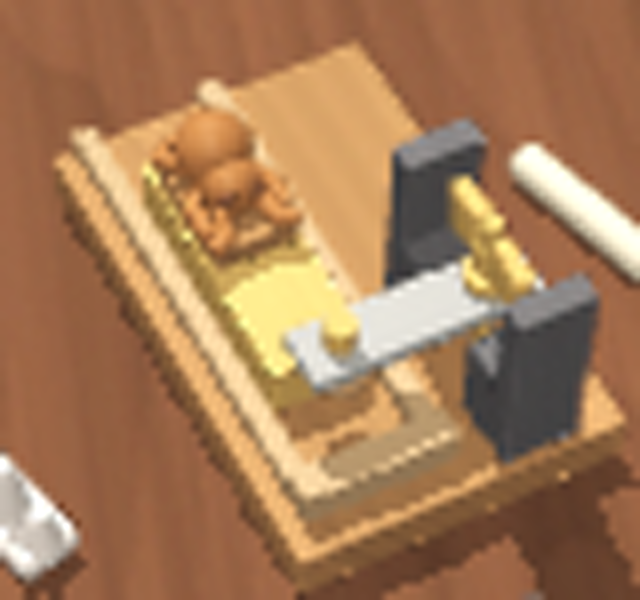

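```bash
cat > h.py <<'E'
import numpy as np
from scipy.optimize import least_squares
def proj(s,P):
    T=s["T"]; q=(np.asarray(P)-T[:3,3])@T[:3,:3]
    return np.c_[s["fx"]*q[:,0]/q[:,2]+s["cx"],s["fy"]*q[:,1]/q[:,2]+s["cy"]]
def unproj(s,uv,z):
    T=s["T"]; d=np.c_[(uv[:,0]-s["cx"])/s["fx"],(uv[:,1]-s["cy"])/s["fy"],np.ones(len(uv))]@T[:3,:3].T
    return T[:3,3]+d*((z-T[2,3])/d[:,2])[:,None]
def W(p,P):
    P=np.asarray(P,float); c,s=np.cos(p[2]),np.sin(p[2])
    return np.c_[p[0]+c*P[:,0]-s*P[:,1],p[1]+s*P[:,0]+c*P[:,1],P[:,2]]
def S(p,P):
    c,s=np.cos(p[2]),np.sin(p[2]); d=np.asarray(P)[:,:2]-p[:2]
    return np.c_[c*d[:,0]+s*d[:,1],-s*d[:,0]+c*d[:,1]]
def tp(a): return np.array(a)/7.+[234.6,164.6]
def sd(a): return np.array(a)/8.+[239.6,199.6]
E
python3 - <<'E'
from h import *
t=np.load("top0.npz");s=np.load("side0.npz")
B=np.array([[-145,87,20],[-145,-37,20],[45,-37,20]])/1e3
Ck=np.array([[-42,70,96],[-42,40,96],[42,70,96],[30,70,96]])/1e3
a=tp([[48,217],[153,545],[697,377],[357,115],[378,205],[600,38],[570,45]])
Bs=np.array([[-145,87,20],[-145,-37,20],[45,87,20],[45,-37,20],[-42,40,96],[-42,70,96],[42,40,96],[42,70,96]])/1e3
b=sd([[357,43],[57,163],[625,415],[300,565],[393,155],[470,120],[512,315],[597,285]])
A=np.r_[B,Ck]
def r1(p): return (proj(t,W(p,A))-a).ravel()
def r2(p): return (proj(s,W(p,Bs))-b).ravel()
p0=[.5,-.05,-1.3]
for f in (r1,r2,lambda p:np.r_[r1(p),r2(p)]):
    o=least_squares(f,p0); print(o.x.round(4),o.fun.reshape(-1,2).round(1).tolist()); p=o.x
np.save("p.npy",p)
w=unproj(t,tp([[425,140],[560,107]]),.09); print("wing",S(p,w).round(4))
w=unproj(t,tp([[205,367],[238,468],[523,378]]),.042); print("sled",S(p,w).round(4))
w=unproj(t,tp([[547,290]]),.068); print("screw",S(p,w).round(4))
print(W(p,[[0,.055,.08],[-.175,0,.04],[0,0,0]]))
E
```

```text
[ 0.5517 -0.0925 -1.2627] [[-0.5, -1.0], [0.0, 2.2], [0.3, 1.3], [-0.8, -0.6], [0.4, -0.7], [0.7, -0.9], [-0.2, -0.3]]
[ 0.5514 -0.0917 -1.2508] [[-0.1, -0.6], [-0.9, -0.7], [0.4, 0.4], [0.0, -0.1], [-0.6, -1.4], [-0.3, -1.0], [0.9, 1.8], [0.5, 1.1]]
[ 0.5515 -0.0922 -1.2581] [[-0.7, -0.6], [0.0, 2.5], [0.2, 1.3], [-1.1, -0.3], [0.2, -0.5], [0.4, -0.8], [-0.4, -0.2], [0.4, -0.4], [-0.5, -0.8], [0.6, 0.8], [-0.1, -0.0], [-0.4, -1.2], [0.0, -0.8], [0.9, 2.0], [0.7, 1.4]]
wing [[-0.0217  0.0556]
 [ 0.0222  0.0525]]
sled [[-0.1093  0.0162]
 [-0.1091 -0.0188]
 [-0.0118 -0.0194]]
screw [[0.002  0.0016]]
[[ 0.60388069 -0.07529514  0.08      ]
 [ 0.49770715  0.07429489  0.04      ]
 [ 0.55154848 -0.0922167   0.        ]]
```

The crop confirms it: the stand's channel holds the largest sled, about 97 x 36 mm with its rear at stand x -109. The nut stands at about +0.07 rad. Next I work out the approach.

```bash
cat >> h.py <<'E'
from scipy.spatial.transform import Rotation as Ro
def rel(target,yaw,o):
    R=Ro.from_euler("xyz",o["ee_rot"]); D=Ro.from_euler("xyz",[np.pi,0,yaw])
    return np.degrees((R.inv()*D).as_rotvec()).round(2), (1e3*R.inv().apply(np.array(target)-o["tool_pos"])).round(1)
E
python3 - <<'E'
from h import *
from bench import robot
p=np.load("p.npy"); o=robot.get_obs()
t=W(p,[[-.137,-.0005,.16]])[0]; print(t,rel(t,p[2]+np.pi,o))
E
```

```text
[0.50892266 0.03798425 0.16      ] (array([-1.100e-01,  4.000e-02,  5.628e+01]), array([-479.4, -374.3,    7.1]))
```

Call:
arm_command:
  targets: [0,0,20,-160,-125,2,1,0,0,40,-320,-250,4,1,0,0,56.3,-479,-374,7,1,0,0,56.3,-479,-374,7,1,0,0,56.3,-479,-374,7,1,0,0,56.3,-479,-374,7,1,0,0,56.3,-479,-374,7,1,0,0,56.3,-479,-374,7,1,0,0,56.3,-479,-374,7,1,0,0,56.3,-479,-374,7,1,0,0,56.3,-479,-374,7,1,0,0,56.3,-479,-374,7,1,0,0,56.3,-479,-374,7,1,0,0,56.3,-479,-374,7,1,0,0,56.3,-479,-374,7,1,0,0,56.3,-479,-374,7,1,0,0,56.3,-479,-374,7,1,0,0,56.3,-479,-374,7,1,0,0,56.3,-479,-374,7,1,0,0,56.3,-479,-374,7,1]

```text
time: 2.1
tool_pos: [0.5087, 0.0393, 0.1606]
ee_rot: [3.141, -0.0, 1.884]
wrist_force: [-0.1, 0.6, 0.6]
width: 0.0004
finger_force: 0.0
```

```bash
python3 - <<'E'
from h import *
from bench import robot
import cv2
p=np.load("p.npy"); o=robot.get_obs()
print(o["tool_pos"],o["ee_rot"],o["joint_positions"].round(2),o["width"],S(p,[o["tool_pos"]]))
for z in(.11,.025): print(rel(W(p,[[-.137,-.0005,z]])[0],p[2]+np.pi,o))
s=robot.snapshot("side"); c=s["color"][180:280,220:330,::-1]
cv2.imwrite("pics/s1.png",cv2.resize(c,(660,600),interpolation=cv2.INTER_CUBIC))
E
```

```text
[0.50871893 0.03930628 0.16063077] [ 3.14129550e+00 -1.13040770e-05  1.88382867e+00] [-0.03 -0.    1.48  0.    1.67 -0.35] 0.0003614853697842948 [[-0.13832059 -0.00028711]]
(array([ 0.02, -0.  ,  0.02]), array([-1.3, -0.2, 50.6]))
(array([ 0.02, -0.  ,  0.02]), array([ -1.3,  -0.3, 135.6]))
```

View pics/s1.png

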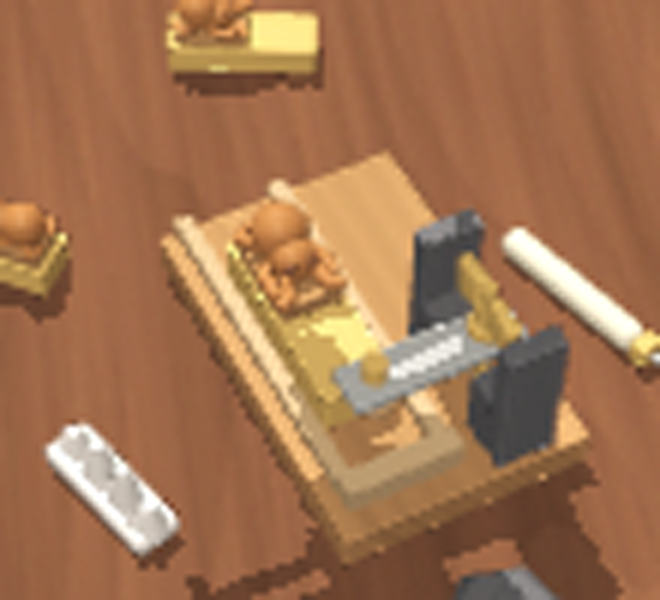

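The sled, stand and cheeks are unchanged. The tool is above the crop, so the descent path behind the sled at about (240,230) is free. Descending behind it.

Call:
arm_command:
  targets: [0,0,0,0,0,25,1,0,0,0,0,0,50,1,0,0,0,0,0,75,1,0,0,0,0,0,90,1,0,0,0,0,0,105,1,0,0,0,0,0,115,1,0,0,0,0,0,125,1,0,0,0,0,0,132,1,0,0,0,0,0,132,1]

```text
time: 3.05
tool_pos: [0.5082, 0.0389, 0.0275]
ee_rot: [-3.14, -0.001, 1.883]
wrist_force: [-0.1, -0.8, 0.2]
width: 0.0002
finger_force: 0.0
```

```bash
python3 - <<'E'
from h import *
from bench import robot
import cv2
p=np.load("p.npy"); o=robot.get_obs()
print(o["tool_pos"],o["wrist_force"],S(p,[o["tool_pos"]]))
s=robot.snapshot("side"); c=s["color"][150:270,220:340,::-1]
cv2.imwrite("pics/s2.png",cv2.resize(c,(600,600),interpolation=cv2.INTER_CUBIC))
E
```

```text
[0.50818775 0.03893477 0.02753658] [-0.0684796  -0.79948716  0.21662633] [[-0.13813052 -0.00090683]]
```

View pics/s2.png

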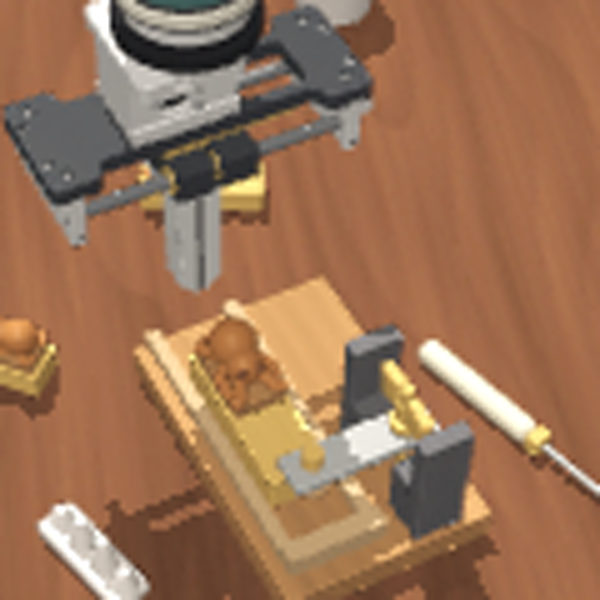

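The fingertips show at about (195,285), apparently short of the channel's open end at (190,325). I'll check this against the projected TCP.

```bash
python3 - <<'E'
from h import *
from bench import robot
import cv2
p=np.load("p.npy"); o=robot.get_obs()
s=robot.snapshot("side");t=robot.snapshot("top")
print(o["tool_pos"])
P=np.r_[[o["tool_pos"]],W(p,[[-.145,0,.02],[-.145,.0205,.028],[-.145,-.0205,.028],[-.145,-.037,.02],[.045,-.037,.02]])]
print(((proj(s,P)-[220,150])*5).round())
print("tip from px",unproj(s,np.array([[195/5+220,288/5+150]]),.0275))
cv2.imwrite("pics/t2.png",cv2.resize(t["color"][150:260,220:350,::-1],(780,660),interpolation=cv2.INTER_CUBIC)[:600])
print(((proj(t,P)-[220,150])*6).round())
for u,v in [(259,206),(259,203),(259,200),(262,200)]: print(s["range_z"][v,u], end=' ')
E
```

```text
[0.50874626 0.03893597 0.02831004]
[[194. 323.]
 [190. 324.]
 [221. 302.]
 [157. 327.]
 [131. 346.]
 [285. 601.]]
tip from px [[0.51300925 0.06561429 0.0275    ]]
[[207. 471.]
 [190. 479.]
 [173. 426.]
 [205. 527.]
 [219. 570.]
 [687. 418.]]
1.0725433 1.0623491 1.0535184 1.0623195
```

View pics/t2.png

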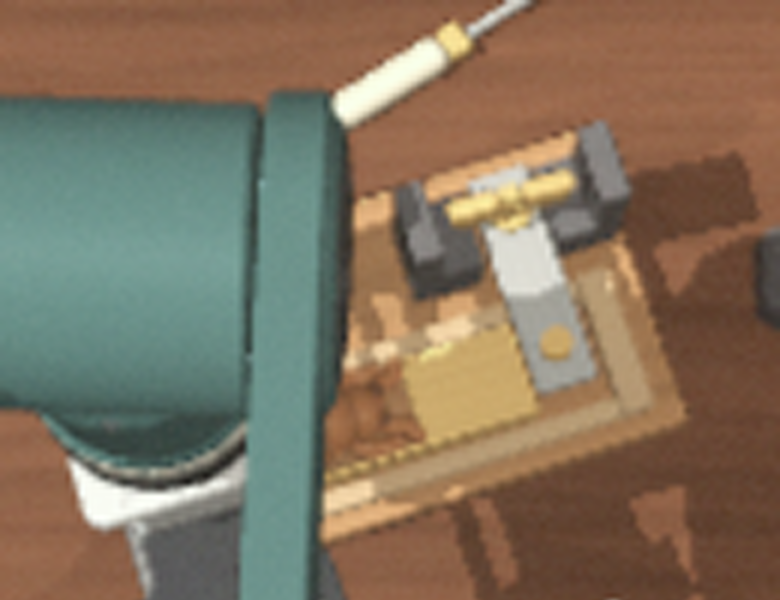

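The top view shows nothing new at the tip because the arm covers it. The rendered fingertip looks higher than the stated TCP, so I'll check with the depth cloud.

```bash
python3 - <<'E'
from h import *
from bench import robot
def cloud(s):
    v,u=np.mgrid[:420,:560]; z=s["range_z"]
    P=np.stack([(u-s["cx"])/s["fx"]*z,(v-s["cy"])/s["fy"]*z,z],-1)@s["T"][:3,:3].T+s["T"][:3,3]
    return P
p=np.load("p.npy")
s=robot.snapshot("side"); P=cloud(s)
for v in range(190,226,2): print(v,P[v,259].round(3),s["color"][v,259])
o=dict(np.load("side0.npz"));Q=cloud(o)
print("start proj",proj(o,[[.1496,.5287,.1664],[.1496,.5287,.2]]))
m=(np.hypot(Q[...,0]-.15,Q[...,1]-.529)<.06)&(Q[...,2]>.05)&(o["range_z"]>0); print("start min z",np.sort(Q[m][:,2])[:15].round(3))
m=(np.hypot(Q[...,0]-.51,Q[...,1]+.06)<.03)&(o["range_z"]>0); print("board z",np.median(Q[m][:,2]))
E
```

```text
190 [0.51  0.028 0.14 ] [133 129 123]
192 [0.51  0.032 0.129] [132 129 123]
194 [0.51  0.03  0.123] [157 154 146]
196 [0.509 0.027 0.119] [157 154 147]
198 [0.509 0.029 0.108] [157 153 147]
200 [0.509 0.028 0.102] [157 153 147]
202 [0.509 0.031 0.09 ] [157 154 147]
204 [0.509 0.029 0.084] [157 154 147]
206 [0.509 0.028 0.077] [157 154 147]
208 [0.515 0.085 0.004] [162 106  74]
210 [ 0.515  0.08  -0.   ] [162 106  71]
212 [0.513 0.072 0.001] [163 106  74]
214 [0.512 0.064 0.   ] [167 110  76]
216 [0.51  0.042 0.018] [243 187 123]
218 [0.508 0.032 0.022] [187 133  82]
220 [ 0.504 -0.002  0.054] [156 101  57]
222 [ 0.504 -0.     0.044] [255 246 151]
224 [ 0.504 -0.003  0.038] [174 138  74]
start proj [[128.15263846  86.41257782]
 [125.25959739  76.98559487]]
start min z [0.205 0.205 0.206 0.206 0.208 0.208 0.208 0.209 0.21  0.21  0.211 0.211
 0.211 0.212 0.212]
board z 0.023697714720834484
```

Picture and depth agree: the fingers end at about z=0.073, roughly 45 mm above the reported TCP, and the channel floor at that spot is plainly visible. I'll test this by contact, lowering gently to just below floor level.

Call:
arm_command:
  targets: [0,0,0,0,0,3,1,0,0,0,0,0,6,1,0,0,0,0,0,8,1,0,0,0,0,0,9,1,0,0,0,0,0,10,1,0,0,0,0,0,10,1]

```text
time: 3.85
tool_pos: [0.5087, 0.039, 0.0183]
ee_rot: [-3.141, -0.0, 1.883]
wrist_force: [-0.2, -0.2, 0.5]
width: 0.0005
finger_force: 0.0
```

Call:
arm_command:
  targets: [0,0,0,0,0,1,1,0,0,0,0,0,2,1,0,0,0,0,0,3,1,0,0,0,0,0,4,1,0,0,0,0,0,5,1,0,0,0,0,0,5,1]

```text
time: 4.45
tool_pos: [0.5087, 0.039, 0.0133]
ee_rot: [-3.141, -0.0, 1.883]
wrist_force: [-0.5, 0.4, 0.2]
width: 0.0005
finger_force: 0.0
```

```bash
cat >> h.py <<'E'
def cloud(s):
    v,u=np.mgrid[:420,:560]; z=s["range_z"]
    return np.stack([(u-s["cx"])/s["fx"]*z,(v-s["cy"])/s["fy"]*z,z],-1)@s["T"][:3,:3].T+s["T"][:3,3]
def tip(s,o):
    P=cloud(s); m=(np.hypot(P[...,0]-o["tool_pos"][0],P[...,1]-o["tool_pos"][1])<.016)&(s["range_z"]>0)&(np.ptp(s["color"].astype(int),axis=2)<16)
    Q=P[m]; return Q[Q[:,2].argsort()][:8].round(3), np.argwhere(m)[Q[:,2].argsort()][:3]
E
python3 - <<'E'
from h import *
from bench import robot
s=robot.snapshot("side");o=robot.get_obs();print(o["tool_pos"],o["wrist_force"]);print(*tip(s,o))
E
```

```text
[0.50874246 0.03894874 0.01334719] [0.57435924 0.41345469 0.01425828]
[[0.514 0.032 0.055]
 [0.511 0.031 0.057]
 [0.521 0.036 0.058]
 [0.509 0.031 0.058]
 [0.518 0.036 0.059]
 [0.517 0.031 0.06 ]
 [0.512 0.032 0.06 ]
 [0.514 0.031 0.061]] [[210 261]
 [210 260]
 [208 263]]
```

Confirmed: no contact with the TCP reading 0.013, and depth puts the fingertips at about 0.056. The real tips sit about 42 mm above the reported TCP. I'll compensate for this and calibrate it with a light touch on the channel floor.

Call:
arm_command:
  targets: [0,0,0,0,0,5,1,0,0,0,0,0,10,1,0,0,0,0,0,15,1,0,0,0,0,0,20,1,0,0,0,0,0,24,1,0,0,0,0,0,27,1,0,0,0,0,0,27,1]

```text
time: 5.2
tool_pos: [0.5084, 0.039, -0.0142]
ee_rot: [-3.141, -0.0, 1.883]
wrist_force: [-0.3, 0.1, -0.6]
width: 0.0005
finger_force: 0.0
```

```bash
python3 - <<'E'
from h import *
from bench import robot
s=robot.snapshot("side");o=robot.get_obs();print(o["tool_pos"],o["wrist_force"]);print(*tip(s,o))
E
```

```text
[ 0.50869026  0.03894832 -0.01377459] [-0.46625909 -0.21676179  0.08328052]
[[0.511 0.032 0.029]
 [0.514 0.031 0.03 ]
 [0.514 0.033 0.032]
 [0.505 0.031 0.032]
 [0.508 0.027 0.032]
 [0.511 0.033 0.033]
 [0.508 0.029 0.033]
 [0.502 0.028 0.036]] [[216 260]
 [216 261]
 [215 261]]
```

Call:
arm_command:
  targets: [0,0,0,0,0,2,1,0,0,0,0,0,4,1,0,0,0,0,0,5,1,0,0,0,0,0,6,1,0,0,0,0,0,6,1]

```text
time: 5.75
tool_pos: [0.5091, 0.0389, -0.0178]
ee_rot: [3.141, 0.0, 1.883]
wrist_force: [-3.8, -0.7, 8.0]
width: 0.0002
finger_force: 4.1
```

Call:
arm_command:
  targets: [0,0,0,0,0,1,1,0,0,0,0,0,1,1]

```text
time: 5.95
tool_pos: [0.5091, 0.0389, -0.0178]
ee_rot: [3.141, 0.0, 1.883]
wrist_force: [-4.7, -0.5, 13.3]
width: 0.0007
finger_force: 6.3
```

Call:
arm_command:
  targets: [0,0,0,0,0,1,1,0,0,0,0,0,1,1]

```text
time: 6.15
tool_pos: [0.5092, 0.0389, -0.0179]
ee_rot: [3.141, 0.0, 1.883]
wrist_force: [-6.8, 0.1, 16.8]
width: 0.0003
finger_force: 8.6
```

Floor contact came at reported z -0.0178, so the tip offset is 37.8 mm. Now I lift to about 26 mm and start the push (tool -x = stand +x).

Call:
arm_command:
  targets: [0,0,0,0,0,-5,1,0,0,0,0,0,-10,1,0,0,0,0,0,-10,1,0,0,0,-4,0,-10,1,0,0,0,-8,0,-10,1,0,0,0,-12,0,-10,1,0,0,0,-15,0,-10,1,0,0,0,-17,0,-10,1,0,0,0,-19,0,-10,1,0,0,0,-21,0,-10,1,0,0,0,-23,0,-10,1,0,0,0,-25,0,-10,1,0,0,0,-27,0,-10,1,0,0,0,-29,0,-10,1]

```text
time: 7.55
tool_pos: [0.5177, 0.0113, -0.0116]
ee_rot: [-3.141, -0.0, 1.883]
wrist_force: [-0.4, 1.5, -1.1]
width: 0.0005
finger_force: 0.9
```

Call:
arm_command:
  targets: [0,0,0,-2,0,0,1,0,0,0,-4,0,0,1,0,0,0,-6,0,0,1,0,0,0,-8,0,0,1,0,0,0,-10,0,0,1,0,0,0,-12,0,0,1]

```text
time: 8.15
tool_pos: [0.5214, -0.0003, -0.0116]
ee_rot: [-3.141, -0.0, 1.883]
wrist_force: [-0.7, 1.7, -1.3]
width: 0.0005
finger_force: 0.7
```

```bash
python3 - <<'E'
from h import *
from bench import robot
p=np.load("p.npy")
o=robot.get_obs();print(o["tool_pos"],o["wrist_force"],S(p,[o["tool_pos"]]))
E
```

```text
[ 5.21399772e-01 -2.79223067e-04 -1.16367581e-02] [-0.71492398  1.71855107 -1.29751259] [[-0.09675373 -0.00040042]]
```

Call:
arm_command:
  targets: [0,0,0,-1,0,0,1,0,0,0,-2,0,0,1,0,0,0,-3,0,0,1,0,0,0,-4,0,0,1,0,0,0,-5,0,0,1,0,0,0,-6,0,0,1]

```text
time: 8.75
tool_pos: [0.5233, -0.0058, -0.0115]
ee_rot: [3.142, -0.0, 1.883]
wrist_force: [0.5, 1.2, -1.3]
width: 0.0006
finger_force: 0.7
```

Call:
arm_command:
  targets: [0,0,0,-1,0,0,1,0,0,0,-2,0,0,1]

```text
time: 8.95
tool_pos: [0.5239, -0.0078, -0.0115]
ee_rot: [3.142, -0.0, 1.883]
wrist_force: [-0.2, 1.9, -2.1]
width: 0.0004
finger_force: 0.7
```

Call:
arm_command:
  targets: [0,0,0,-0.5,0,0,1,0,0,0,-1,0,0,1]

```text
time: 9.15
tool_pos: [0.5241, -0.0084, -0.0115]
ee_rot: [3.142, -0.001, 1.883]
wrist_force: [-1.2, 2.2, -1.0]
width: 0.0004
finger_force: 1.4
```

Call:
arm_command:
  targets: [0,0,0,-0.5,0,0,1,0,0,0,-1,0,0,1]

```text
time: 9.35
tool_pos: [0.5241, -0.0084, -0.0115]
ee_rot: [-3.142, -0.003, 1.883]
wrist_force: [-1.2, 5.4, 0.4]
width: 0.0008
finger_force: 3.0
```

Call:
arm_command:
  targets: [0,0,0,-0.5,0,0,1,0,0,0,-1,0,0,1]

```text
time: 9.55
tool_pos: [0.5241, -0.0083, -0.0115]
ee_rot: [-3.141, -0.004, 1.883]
wrist_force: [-3.1, 7.2, 2.6]
width: 0.0003
finger_force: 4.2
```

Call:
arm_command:
  targets: [0,0,0,-0.5,0,0,1,0,0,0,-1,0,0,1]

```text
time: 9.75
tool_pos: [0.5241, -0.0083, -0.0115]
ee_rot: [-3.141, -0.006, 1.884]
wrist_force: [-2.8, 9.0, 2.3]
width: 0.0007
finger_force: 5.3
```

The sled is home: it stopped dead at TCP stand x -88, and the pushing force rose. Backing off and lifting.

Call:
arm_command:
  targets: [0,0,0,3,0,0,1,0,0,0,8,0,0,1,0,0,0,18,0,0,1,0,0,0,28,0,0,1,0,0,0,28,0,-20,1,0,0,0,28,0,-50,0.6,0,0,0,28,0,-80,0.6,0,0,0,28,0,-115,0.6,0,0,0,28,0,-115,0.6]

```text
time: 10.65
tool_pos: [0.5203, 0.0153, 0.1097]
ee_rot: [3.131, 0.005, 1.884]
wrist_force: [-0.0, -0.5, 0.1]
width: 0.0188
finger_force: 0.0
```

```bash
python3 - <<'E'
from h import *
from bench import robot
import cv2
p=np.load("p.npy")
t=robot.snapshot("top"); s=robot.snapshot("side"); np.savez("t3.npz",**t); np.savez("s3.npz",**s)
cv2.imwrite("pics/s3.png",cv2.resize(s["color"][200:270,260:330,::-1],(600,600),interpolation=cv2.INTER_CUBIC))
o=robot.get_obs();print(o["tool_pos"],o["ee_rot"],o["width"],S(p,[o["tool_pos"]]))
print(rel(W(p,[[0,.054,.092]])[0],p[2]+np.pi,o))
E
```

```text
[0.51707399 0.01540034 0.10432926] [3.13937162e+00 1.15487422e-03 1.88357659e+00] 0.018609439022559796 [[-0.11300365  0.00030768]]
(array([0.13, 0.07, 0.  ]), array([-113. ,   53.7,   12.6]))
```

View pics/s3.png

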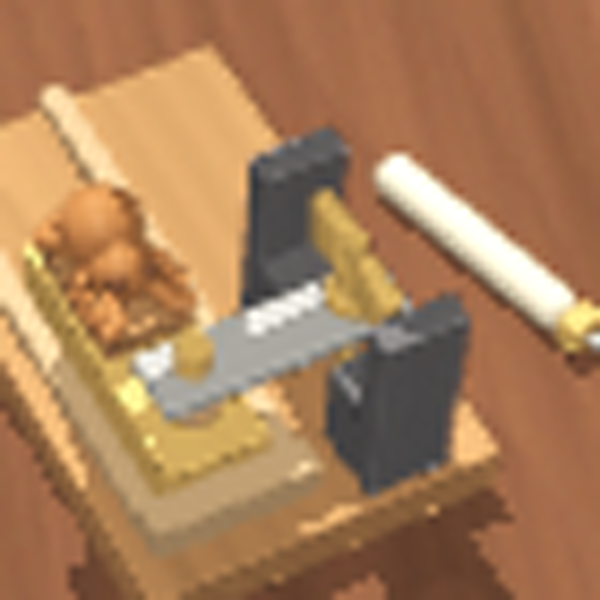

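The sled's front is now flush with the end stop at about (215,490), under the pad. The nut wings run roughly toward the cheeks, with their ends at about (325,205) and (395,300). Moving above the nut.

Call:
arm_command:
  targets: [0,0,0,-30,14,0,0.6,0,0,0,-60,28,0,0.6,0,0,0,-90,42,0,0.6,0,0,0,-113,54,5,0.6,0,0,0,-113,54,20,0.6,0,0,0,-113,54,35,0.6,0,0,0,-113,54,44,0.6,0,0,0,-113,54,44,0.6,0,0,0,-113,54,44,0.6]

```text
time: 11.65
tool_pos: [0.6019, -0.0749, 0.0592]
ee_rot: [-3.141, -0.001, 1.884]
wrist_force: [0.2, 0.5, 0.6]
width: 0.0189
finger_force: 0.0
```

```bash
python3 - <<'E'
from h import *
from bench import robot
import cv2
p=np.load("p.npy")
s=robot.snapshot("side")
c=cv2.resize(s["color"][190:250,270:340,::-1],(700,600),interpolation=cv2.INTER_CUBIC)
cv2.imwrite("pics/s4.png",c)
o=robot.get_obs();print(o["tool_pos"],o["ee_rot"],o["width"],o["wrist_force"],S(p,[o["tool_pos"]]))
print(rel(W(p,[[0,.0545,.0345]])[0],p[2]+np.pi-.07,o))
q=o["tool_pos"]+[0,0,.038]; print((proj(s,[q,*W(p,[[0,.055,.081],[-.025,.055,.092],[.025,.055,.092]])])-[270,190])*10)
E
```

```text
[ 0.60260527 -0.07513503  0.06003875] [3.14078370e+00 2.84034040e-04 1.88410523e+00] 0.018797098118894646 [ 0.58947673 -0.80112027  1.10336346] [[-0.00054475  0.0538357 ]]
(array([0.05, 0.01, 4.04]), array([-0.5,  0.6, 25.5]))
[[309.09072515 365.27769363]
 [309.75123807 406.00844147]
 [264.7774211  312.14399038]
 [361.68854717 449.30847134]]
```

View pics/s4.png

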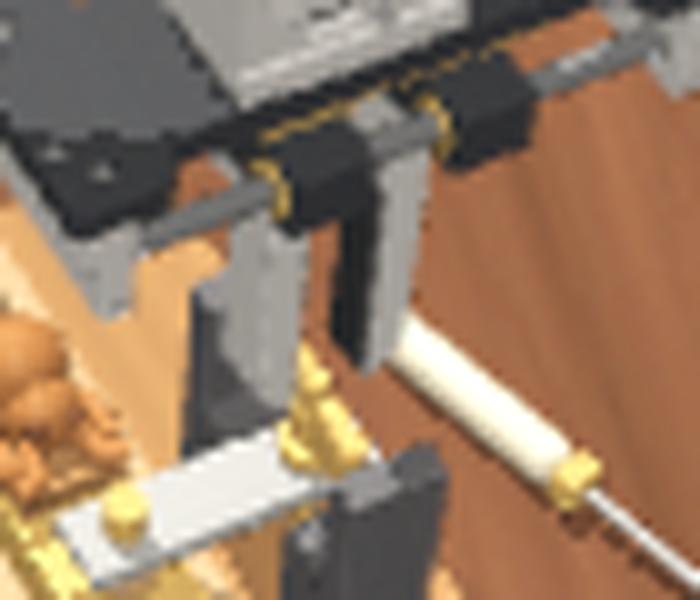

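The fingers straddle the wing: tips at (270,400) and (370,365), wing between them at (325,400), matching the projection. Aligning 4 degrees and descending.

Call:
arm_command:
  targets: [0,0,4,0,0.5,0,0.6,0,0,4,0,0.5,5,0.6,0,0,4,0,0.5,9,0.6,0,0,4,0,0.5,13,0.6,0,0,4,0,0.5,17,0.6,0,0,4,0,0.5,21,0.6,0,0,4,0,0.5,25,0.6,0,0,4,0,0.5,25,0.6]

```text
time: 12.5
tool_pos: [0.6025, -0.0755, 0.0334]
ee_rot: [-3.14, -0.001, 1.813]
wrist_force: [-0.1, 0.1, -0.3]
width: 0.0189
finger_force: 0.0
```

Call:
arm_command:
  targets: [0,0,0,0,0,0,1,0,0,0,0,0,0,1,0,0,0,0,0,0,1,0,0,0,0,0,0,1,0,0,0,0,0,0,1]

```text
time: 13.0
tool_pos: [0.6034, -0.0757, 0.0346]
ee_rot: [3.141, 0.0, 1.814]
wrist_force: [1.6, 0.3, -0.2]
width: 0.0076
finger_force: 30.0
```

```bash
python3 - <<'E'
from h import *
from bench import robot
p=np.load("p.npy");o=robot.get_obs();print(o,S(p,[o["tool_pos"]]))
E
```

```text
{'time': 13.0, 'joint_positions': array([-2.18003163e-01,  2.74329880e-01,  1.42006227e+00,  6.80390881e-05,
        1.44648497e+00, -4.60823794e-01]), 'qvel': array([ 0.00204453,  0.00037171,  0.0005742 , -0.00152641, -0.00018981,
        0.00331439]), 'joint_torque': array([ -0.20113011, -40.86223125, -28.64952207,   0.06747146,
         0.41921672,   0.23197697]), 'tool_pos': array([ 0.60340208, -0.07566884,  0.03462775]), 'ee_rot': array([3.14092173e+00, 2.57711259e-04, 1.81360846e+00]), 'wrist_force': array([ 1.60966304,  0.26050827, -0.16098724]), 'wrist_torque': array([-0.0799758 , -0.14769633,  0.2066441 ]), 'finger_force': 29.999660616740584, 'width': 0.00759508674628084} [[0.00020832 0.05442963]]
```

Gripped at 8 mm width. Turning clockwise (+tool z), sinking 2 mm/rad.

Call:
arm_command:
  targets: [0,0,3,0,0,0.1,1,0,0,6,0,0,0.2,1,0,0,9,0,0,0.3,1,0,0,12,0,0,0.4,1,0,0,15,0,0,0.5,1,0,0,18,0,0,0.6,1,0,0,21,0,0,0.7,1,0,0,24,0,0,0.8,1,0,0,27,0,0,0.9,1,0,0,30,0,0,1.0,1]

```text
time: 14.0
tool_pos: [0.604, -0.0757, 0.0336]
ee_rot: [3.14, -0.0, 1.288]
wrist_force: [2.4, -0.3, -2.4]
width: 0.0079
finger_force: 30.0
```

```bash
cat > r.py <<'E'
from h import *
from bench import robot
p=np.load("p.npy");o=robot.get_obs()
print("yaw->phi",(p[2]+np.pi-o["ee_rot"][2]).round(3),"tz",o["wrist_torque"].round(3),"q6t",o["joint_torque"][5].round(3),"f",o["wrist_force"].round(1),"w",round(o["width"],4),"ff",round(o["finger_force"],1),"t",o["time"],S(p,[o["tool_pos"]]).round(4),o["tool_pos"][2].round(4),"q6",o["joint_positions"][5].round(2))
E
python3 r.py
```

```text
yaw->phi 0.596 tz [-0.119 -0.415  0.259] q6t -0.148 f [ 2.4 -0.3 -2.4] w 0.0079 ff 30.0 t 14.0 [[0.0004 0.055 ]] 0.0336 q6 0.06
```

Call:
arm_command:
  targets: [0,0,3,0,0,0.1,1,0,0,6,0,0,0.2,1,0,0,9,0,0,0.3,1,0,0,12,0,0,0.4,1,0,0,15,0,0,0.5,1,0,0,18,0,0,0.6,1,0,0,21,0,0,0.7,1,0,0,24,0,0,0.8,1,0,0,27,0,0,0.9,1,0,0,30,0,0,1.0,1]

```text
time: 15.0
tool_pos: [0.6044, -0.076, 0.0326]
ee_rot: [3.139, -0.002, 0.764]
wrist_force: [2.6, -0.6, -2.8]
width: 0.0077
finger_force: 30.0
```

```bash
python3 r.py
```

```text
yaw->phi 1.119 tz [-0.163 -0.538  0.285] q6t -0.146 f [ 2.6 -0.6 -2.8] w 0.0077 ff 30.0 t 15.0 [[0.0008 0.0553]] 0.0326 q6 0.59
```

Call:
arm_command:
  targets: [0,0,3,0,0,0.1,1,0,0,6,0,0,0.2,1,0,0,9,0,0,0.3,1,0,0,12,0,0,0.4,1]

```text
time: 15.4
tool_pos: [0.6046, -0.0761, 0.0322]
ee_rot: [3.139, -0.002, 0.555]
wrist_force: [4.0, -1.1, -2.5]
width: 0.0076
finger_force: 30.0
```

```bash
python3 r.py
```

```text
yaw->phi 1.329 tz [-0.264 -0.5    0.278] q6t -0.145 f [ 4.  -1.1 -2.5] w 0.0076 ff 30.0 t 15.4 [[0.001  0.0554]] 0.0322 q6 0.8
```

Call:
arm_command:
  targets: [0,0,3,0,0,0.1,1,0,0,6,0,0,0.2,1,0,0,9,0,0,0.3,1,0,0,12,0,0,0.4,1]

```text
time: 15.8
tool_pos: [0.6046, -0.0763, 0.0318]
ee_rot: [3.139, -0.003, 0.345]
wrist_force: [4.7, -2.5, -2.6]
width: 0.0074
finger_force: 30.0
```

```bash
python3 r.py
```

```text
yaw->phi 1.538 tz [-0.301 -0.606  0.286] q6t -0.145 f [ 4.7 -2.5 -2.6] w 0.0074 ff 30.0 t 15.8 [[0.0012 0.0554]] 0.0318 q6 1.01
```

Call:
arm_command:
  targets: [0,0,3,0,0,0.1,1,0,0,6,0,0,0.2,1,0,0,9,0,0,0.3,1,0,0,12,0,0,0.4,1]

```text
time: 16.2
tool_pos: [0.6047, -0.0765, 0.0314]
ee_rot: [3.14, -0.003, 0.136]
wrist_force: [4.2, -1.3, -2.5]
width: 0.0077
finger_force: 30.0
```

```bash
python3 r.py
```

```text
yaw->phi 1.748 tz [-0.393 -0.597  0.312] q6t -0.13 f [ 4.2 -1.3 -2.5] w 0.0077 ff 30.0 t 16.2 [[0.0014 0.0554]] 0.0314 q6 1.22
```

Call:
arm_command:
  targets: [0,0,3,0,0,0.1,1,0,0,6,0,0,0.2,1,0,0,9,0,0,0.3,1,0,0,12,0,0,0.4,1]

```text
time: 16.6
tool_pos: [0.6047, -0.0767, 0.0311]
ee_rot: [3.14, -0.004, -0.074]
wrist_force: [3.7, -1.1, -2.3]
width: 0.0082
finger_force: 30.0
```

```bash
python3 r.py
```

```text
yaw->phi 1.957 tz [-0.399 -0.588  0.296] q6t -0.085 f [ 3.7 -1.1 -2.3] w 0.0082 ff 30.0 t 16.6 [[0.0016 0.0554]] 0.0311 q6 1.43
```

Call:
arm_command:
  targets: [0,0,3,0,0,0.1,1,0,0,6,0,0,0.2,1,0,0,9,0,0,0.3,1,0,0,12,0,0,0.4,1]

```text
time: 17.0
tool_pos: [0.6047, -0.0769, 0.0307]
ee_rot: [3.14, -0.004, -0.283]
wrist_force: [4.8, -3.0, -2.0]
width: 0.008
finger_force: 30.0
```

```bash
python3 r.py
```

```text
yaw->phi 2.166 tz [-0.528 -0.515  0.37 ] q6t -0.044 f [ 4.8 -3.  -2. ] w 0.008 ff 30.0 t 17.0 [[0.0018 0.0552]] 0.0307 q6 1.64
```

The joint-6 torque is clean: flat at -0.145 up to 1.54 rad, then rising about 0.2 N m/rad, so first touch was near 1.67 rad. The rise is now 0.10, and one more 6 degree arc should bring about 0.12.

Call:
arm_command:
  targets: [0,0,3,0,0,0.1,1,0,0,6,0,0,0.2,1]

```text
time: 17.2
tool_pos: [0.6046, -0.077, 0.0306]
ee_rot: [3.141, -0.004, -0.388]
wrist_force: [3.6, -2.7, -1.8]
width: 0.0084
finger_force: 30.0
```

```bash
python3 r.py
```

```text
yaw->phi 2.271 tz [-0.523 -0.478  0.425] q6t -0.023 f [ 3.6 -2.7 -1.8] w 0.0084 ff 30.0 t 17.2 [[0.0019 0.0552]] 0.0306 q6 1.74
```

Rise 0.12 N m (about 65 N). Letting go with a small opening so as to clear the cheeks, then lifting straight up.

Call:
arm_command:
  targets: [0,0,0,0,0,0,0.6,0,0,0,0,0,0,0.6,0,0,0,0,0,0,0.6,0,0,0,0,0,0,0.6,0,0,0,0,0,-5,0.6,0,0,0,0,0,-12,0.6,0,0,0,0,0,-22,0.6,0,0,0,0,0,-40,0.6,0,0,0,0,0,-70,0.6,0,0,0,0,0,-110,0.6,0,0,0,0,0,-110,0.6]

```text
time: 18.3
tool_pos: [0.6072, -0.0765, 0.149]
ee_rot: [-3.139, -0.014, -0.386]
wrist_force: [0.7, -0.1, 0.6]
width: 0.0189
finger_force: 0.0
```

```bash
python3 - <<'E'
from h import *
from bench import robot
import cv2
s=robot.snapshot("side")
cv2.imwrite("pics/s5.png",cv2.resize(s["color"][190:270,250:340,::-1],(675,600),interpolation=cv2.INTER_CUBIC))
E
python3 r.py
```

```text
yaw->phi 2.269 tz [-0.046  0.157  0.026] q6t 0.0 f [0.1 0.5 0.4] w 0.0185 ff 0.0 t 18.35 [[0.0014 0.0565]] 0.1457 q6 1.74
```

View pics/s5.png

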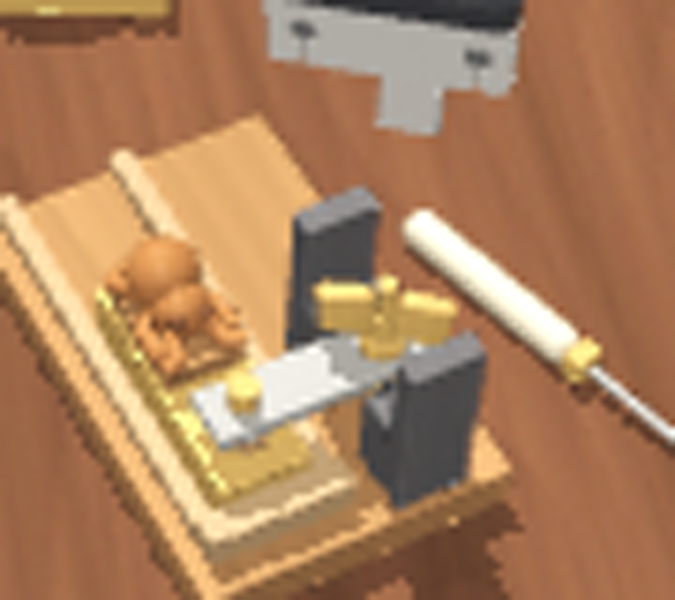

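The gripper is clear, the sled is against the stop at about (225,490) with the pad on it, and the wings run from (318,295) to (458,310). A quick angle check will rule out slip before I hand in.

```bash
python3 - <<'E'
from h import *
p=np.load("p.npy"); s=np.load("side0.npz")
for f in (1.9,2.1,2.27,2.4,2.6):
    c,d=.025*np.cos(-f),.025*np.sin(-f); z=.0875-.002*f
    q=(proj(s,W(p,[[c,.055+d,z],[-c,.055-d,z]]))-[250,190])*7.5; print(f,q.round().tolist())
E
```

```text
1.9 [[311.0, 308.0], [454.0, 292.0]]
2.1 [[310.0, 297.0], [455.0, 304.0]]
2.27 [[311.0, 288.0], [454.0, 314.0]]
2.4 [[314.0, 281.0], [452.0, 322.0]]
2.6 [[320.0, 272.0], [446.0, 333.0]]
```

```bash
python3 -c "
from bench import robot
print(robot.close_job())"
```

```text
the job is handed in; nothing more can be done
None
```

The job is handed in: the sled is fully home against the stop, the nut was tightened to a rise of about 0.12 N m (roughly 60 N of clamping), and the gripper was released and lifted clear. It took about 18 s of the 72 s; the hand-in returned no verdict. The real fingertips sat about 38 mm above the reported TCP, which I corrected for with a light touch (up to about 17 N) on the channel floor.

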